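# Level the glue-up plate with its two footscrews

## Robot

A 7-joint arm with a two-finger parallel gripper is mounted at the origin on a cart in front of the work surface, level with it; the furniture and walls round the work are solid. World frame = base frame: x ahead of the robot, y to its left, z up, the work surface at z = 0. Lengths are in m, angles in rad, forces in N, time in s.
With the tool pointing down it reaches from about 0.4 to 0.85 m from the base axis. Payload 10.4 kg.
Tool frame: the origin (TCP) lies on the centre line of the jaws, within the pads' length; the fingertips stand 11 mm ahead of it and the grasp point (between the pads) lies 8 mm behind it (tip_reach is the distance from the TCP to the fingertips, in m); z points along the fingers, y is the line along which they close (so a half turn about z gives the same grasp; the last joint's range is limited). The gripper opens to 85 mm and grips with 20 to 120 N. Pads are 22 mm wide; open, the fingers measure 114 mm over their backs; the gripper's body (76 mm by 85 mm) begins 54 mm behind the grasp point. The pads swing forward as they close: fully open they stand 13 mm farther back than shut.
Start: joints at [1.103, 0.332, -0.065, 1.46, 0.022, 1.35, -0.088], TCP at [0.269, -0.564, 0.242] pointing down, gripper open.
Joint ranges: [-2.6, 2.6], [-0.5, 2.12], [-1.47, 1.34], [0.16, 2.42], [-1.27, 4.41], [0.06, 2.06], [-2.6, 2.6]. Speed limits (rad/s): [2.22, 2.22, 2.79, 2.79, 3.14, 3.14, 3.14].

## Interface

Orientations are given as a unit quaternion [x, y, z, w].
In Python, from workcell import get_obs, camera, hand_in, tip_reach gives the robot as it stands. The module is installed in compiled form; this text tells all that it offers.
- The arm moves only by the tool move_arm, never from a script. Its argument "plan" is a list of rows, each an object with "delta_pos": the shift along the tool's x, y, z in m, a list of three; "turn": the turn, a rotation vector about the tool's x, y, z in rad, a list of three; "fingers": the closure, from 0 (fully open) to 1 (shut). A call has 1 to 12 rows; each row is the pose to reach, as a shift and turn from the pose commanded when the call began, along the tool's axes at that moment; what a row does not reach only later rows make up. A row lasts 1/8 s, in which the tool goes at most 62.5 mm and 10.7 degrees, less where a joint would pass 70% of its speed; a pose out of reach is approached as far as the arm can. A call with a gripper value outside its range is refused whole. The fingers move at their own pace and stop on an object; "force" is the grip in N (left out, the last holds). Time passes only in rows, so rows that repeat a pose let the fingers close. It gives the time, the measured TCP pose, the force, the opening and the grip force at its end, in the units of the state.
- get_obs(): the state, without advancing time (a new reading comes with each control period).
- camera(name): name is "side" or "top"; returns a dict with "color" (384x512x3 uint8, red, green, blue), "range_z" (384x512 float32, m along the optical axis (not along the pixel's ray), 0 where there is no reading), "fx", "fy", "cx", "cy" (pixels), "R" (3x3) and "t" (3): a world point X has camera coordinates R X + t. Camera axes: x right, y down, z forward; pixel columns grow to the right and rows downward; lengths in m; the calibration is good to about 2 mm. A picture is of the moment at which its call begins.
- hand_in(): hands the job in; it is judged then, once.
The state is a dict: "clock": time; "joint_pos": joint angles; "joint_velocities": joint speeds; "tau": joint torques, N m; "position": TCP position; "ee_rot": TCP orientation; "ft_force": force on the tool from outside, world axes, zero at the start; "torque": the same for the moment, N m; "grip_width": opening from 0.0 (shut) to 1.0 (fully open); "grasp_force": force on a finger pad.
Only numpy, scipy, OpenCV 4.12 (cv2) and the standard library are available. Lean on these libraries where they do the work, as an engineer would, in place of code of your own. Each camera call takes 0.05 s, during which the arm holds its last target. There are 200 camera calls.

## Task

The aluminium glue-up plate on its levelling stand slopes, so glue would run off the tabs laid on it. Turn the two black footscrew knobs until the plate sits level both ways, with both spirit-level bubbles in the middle between their rings, then let go; do not knock the things standing around it.

Things in the scene. Friction and masses are not known exactly. Their poses are not given: they have to be found in the camera images.
- levelling_stand: grey cast base of the levelling stand, 184 x 184 x 14 mm, fixed to the bench. Origin: middle of its underside, on the bench; -x faces the robot, +y is left. Ball pivot of the plate at its far left corner (+70, +70 mm), front footscrew at the near left corner (-70, +70 mm), side footscrew at the far right corner (+70, -70 mm); nothing under the near right corner.
- plate: aluminium plate 180 x 180 x 10 mm, top about 50 mm above the bench; four black tabs, a low fence and two spirit levels are fixed on it, under 20 mm high. Origin: the ball pivot, at mid thickness, 20 mm from the far and left edges; x points away from the front screw, y away from the side screw, z is the plate's normal (vertical when level). It follows the screws; pushed, it springs back.
- plate_centre (a point): middle of the plate's top face, at (-70, -70, +5) mm in the plate's frame
- front_knob_grip (a point): front footscrew (near left corner): on its axis at mid height of its black round knob, 40 mm across, 30 mm high, always 95 mm above the bench; the axis is vertical but leans up to 0.05 rad with the plate's sideways slope. Clockwise from above raises the plate here, 16 mm a turn: 0.0182 rad of tilt per rad of knob. Turning takes 0.1 N m; stops at 4 rad either side of level.
- side_knob_grip (a point): side footscrew (far right corner): equal knob, this point on its axis 95 mm above the bench. Clockwise from above raises the plate here, 0.0182 rad of tilt per rad of knob, about the line pivot - front screw. The screws do not disturb each other. At the start the front screw is 1.3 to 2.8 rad of knob too low, the side screw up to 2.6 rad off either way, so the knobs need regrasping.
- long_bubble (a joint): bubble of the spirit level along the plate's left edge, between front screw and pivot: its offset in m from the middle, positive towards the front screw when that is too high; 0.2 m per rad of tilt (3.6 mm per rad of front knob)
- cross_bubble (a joint): bubble of the spirit level along the plate's far edge, between side screw and pivot: its offset in m from the middle, positive towards the side screw when that is too high; 0.2 m per rad of tilt (3.6 mm per rad of side knob)
- glue_bottle: loose white glue bottle with a red tip, 36 mm across, 112 mm tall, standing behind the stand; origin: middle of its underside
- tally_counter: loose round grey hand counter, 49 x 50 x 19 mm, lying to the far left of the stand; origin: middle of its underside
- tab_bundle: loose bundle of black tabs, 70 x 24 x 29 mm, lying behind the stand; origin: middle of its underside
- the_hand_press: obstacle, not used: green lever hand press bolted to the bench left of the stand, 396 mm tall with its red ball handle, which leans towards the robot; pass over it or round it. Origin: on the bench, under its base. Right of the stand, from y = -0.2 m, a fixed open tray heaped with white parts stands up to 90 mm high

How it is judged:
At the end, for the whole second after the job is handed in: the plate's normal is within 0.0095 rad (0.54 degrees) of vertical and the plate is at rest (angle between plate's own z axis and vertical below 0.0095 rad and angular speed of plate below 0.01 rad/s); the robot touches nothing.
It fails at once if the glue bottle is knocked away or over (distance of glue_bottle from where it was at the start of the episode above 0.02 m or angle between glue_bottle's own z axis and vertical above 0.35 rad).
It fails at once if the hand counter is pushed away (distance of tally_counter from where it was at the start of the episode above 0.02 m).
It fails at once if the bundle of tabs is pushed away (distance of tab_bundle from where it was at the start of the episode above 0.02 m).
It also fails if it takes over 58 s, if anything falls off the work surface, if the arm or the gripper's body presses on something with over 40 N, if the wrist force passes 120 N, or if a joint passes its speed limit or range.

## Working session

There is one attempt and no reset: what is moved stays moved. The work goes in short steps, Python scripts to look and compute and a tool call to move; the robot and the scene stay as the last step left them, time stands still between calls to the robot, and variables do not carry over. Pictures are saved under pics/ and viewed, at most 10 in all, crops included, and the job is handed in when it is done.

Besides the shell and the picture viewer there is one more tool, called as name(argument=value, ...) on one line, values as JSON. move_arm: Moves the arm, as the interface text tells. Its arguments: {"type":"object","properties":{"plan":{"type":"array","items":{"type":"object","properties":{"delta_pos":{"type":"array","items":{"type":"number"}},"turn":{"type":"array","items":{"type":"number"}},"fingers":{"type":"number"}}}},"force":{"type":"number"}},"required":["plan"]}

```bash
mkdir -p pics; cat > h.py <<'E'
import numpy as np, cv2
from workcell import get_obs, camera, hand_in, tip_reach
def pts(c):
    v,u=np.mgrid[0:384,0:512]; z=c["range_z"]
    P=np.stack([(u-c["cx"])/c["fx"]*z,(v-c["cy"])/c["fy"]*z,z],-1)
    return (P-c["t"])@c["R"]
def save(c,n): cv2.imwrite("pics/"+n,c["color"][:,:,::-1])
E
python3 - <<'E'
from h import *
for n in("top","side"):
    c=camera(n); save(c,n+"0.png"); print(n,c["fx"],c["cx"],c["cy"],c["R"].round(3).tolist(),(-c["R"].T@c["t"]).round(3))
    np.savez("pics/"+n+"0.npz",**c)
print(get_obs())
E
```

```text
top 442.3524449911855 259.0591020387172 191.36238716942304 [[-0.025, -1.0, 0.011], [-0.994, 0.023, -0.11], [0.109, -0.014, -0.994]] [0.484 0.044 1.159]
side 362.5521356991055 258.9037151785342 186.79636871368794 [[-0.841, -0.541, 0.015], [-0.343, 0.512, -0.788], [0.418, -0.668, -0.616]] [0.213 0.65  0.65 ]
{'clock': 0.1, 'joint_pos': array([ 1.10340625,  0.33282825, -0.06467598,  1.460844  ,  0.02159803,
        1.34988109, -0.08850908]), 'joint_velocities': array([ 0.00167819, -0.00103624, -0.00043899, -0.00023429,  0.0010127 ,
        0.00017166, -0.00079927]), 'tau': array([ 7.94191546e-04, -6.26747990e+01,  4.88874048e-02, -3.92427671e+01,
        1.62300153e-02,  7.02697813e-03, -3.14937631e-05]), 'position': array([ 0.26877053, -0.56391472,  0.24158956]), 'ee_rot': array([ 9.75373252e-01,  2.20559783e-01, -1.69359143e-04, -6.09695560e-04]), 'ft_force': array([-0.43079475, -0.17924684,  0.23603361]), 'torque': array([-0.00454102,  0.06321307, -0.01016704]), 'grasp_force': 0.0, 'grip_width': 1.0022969998069553}
```

View pics/top0.png

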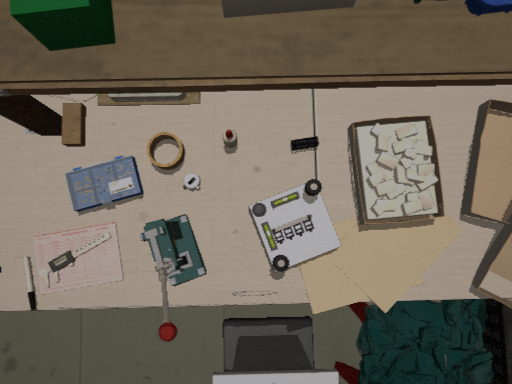

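View pics/side0.png

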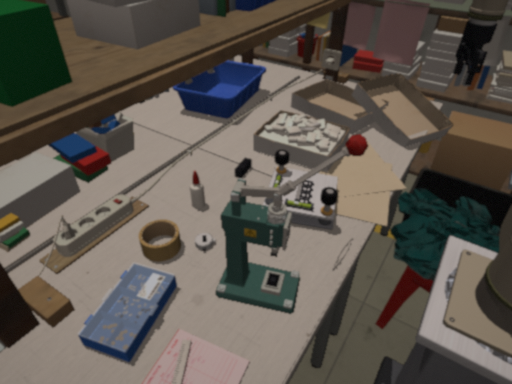

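Top view: front knob at about (281,262), side knob (313,187), pivot (260,209), tray on the right, and press at the left with its red ball at (167,331). Side view: knobs at about (329,194) and (282,157).

```bash
cat >> h.py <<'E'
def ray(c,u,v,z):
    C=-c["R"].T@c["t"]; d=c["R"].T@np.array([(u-c["cx"])/c["fx"],(v-c["cy"])/c["fy"],1]); return C+d*(z-C[2])/d[2]
def knobs(c):
    P=pts(c); out=[]
    m=((P[...,2]>.098)&(P[...,2]<.125)&(c["color"].max(-1)<90)&(P[...,0]>.3)&(P[...,0]<.65)&(P[...,1]<.05)&(P[...,1]>-.19)).astype(np.uint8)
    n,l,s,ce=cv2.connectedComponentsWithStats(m)
    for i in range(1,n):
        if s[i,4]>60: out.append((ce[i],s[i],np.median(P[l==i],0)))
    return out
def plane(c,cen):
    P=pts(c); col=c["color"].astype(int)
    m=(P[...,2]>.03)&(P[...,2]<.075)&(np.hypot(P[...,0]-cen[0],P[...,1]-cen[1])<.1)&(col.min(-1)>110)
    Q=P[m]
    for _ in range(6):
        q=Q.mean(0); n=np.linalg.svd(Q-q,full_matrices=False)[2][2]; n*=np.sign(n[2])
        r=(Q-q)@n; Q=Q[abs(r)<max(.0015,1.5*r.std())]
    return n,q,len(Q),r.std()
E
cat > meas.py <<'E'
from h import *
import sys
c=camera("top"); k=knobs(c)
for ce,s,p in k: print("knob",ce.round(1),s,p.round(4),"ray z.11",ray(c,*ce,.11).round(4))
print(c["range_z"][187,313],c["range_z"][262,281])
E
python3 meas.py
python3 - <<'E'
from h import *
c=camera("top");P=pts(c)
for u,v in[(313,187),(281,262),(260,209),(296,228),(328,240),(230,138),(192,181),(304,144),(345,200)]: print(u,v,P[v,u].round(4),c["color"][v,u])
cen=P[228,296]
n,q,N,s=plane(c,cen); print(n.round(4),q.round(3),N,s)
i=cv2.resize(c["color"][165:285,235:360],None,fx=6,fy=5.0,interpolation=cv2.INTER_CUBIC); cv2.imwrite("pics/crop1.png",i[:,:,::-1])
E
```

```text
knob [313.  186.9] [305 179  17  17 163] [ 0.6072 -0.0991  0.1087] ray z.11 [ 0.6077 -0.0993  0.11  ]
knob [280.7 263. ] [273 255  16  17 168] [ 0.4299 -0.0168  0.1091] ray z.11 [ 0.4299 -0.0165  0.11  ]
1.0586156 1.0369984
313 187 [ 0.6074 -0.0991  0.1103] [153 143 133]
281 262 [ 0.4322 -0.0173  0.1108] [147 138 130]
260 209 [0.5613 0.0281 0.059 ] [71 72 70]
296 228 [ 0.5122 -0.061   0.0489] [163 162 165]
328 240 [ 0.4804 -0.1402  0.0476] [169 169 171]
230 138 [0.7411 0.0991 0.068 ] [75 66 59]
192 181 [0.6414 0.2024 0.0167] [43 41 39]
304 144 [ 0.7313 -0.0917  0.0236] [16 16 16]
345 200 [ 0.5842 -0.1981 -0.0037] [165 151 137]
[-0.0321 -0.0174  0.9993] [ 0.514 -0.069  0.046] 1701 0.0008133709388253703
```

View pics/crop1.png

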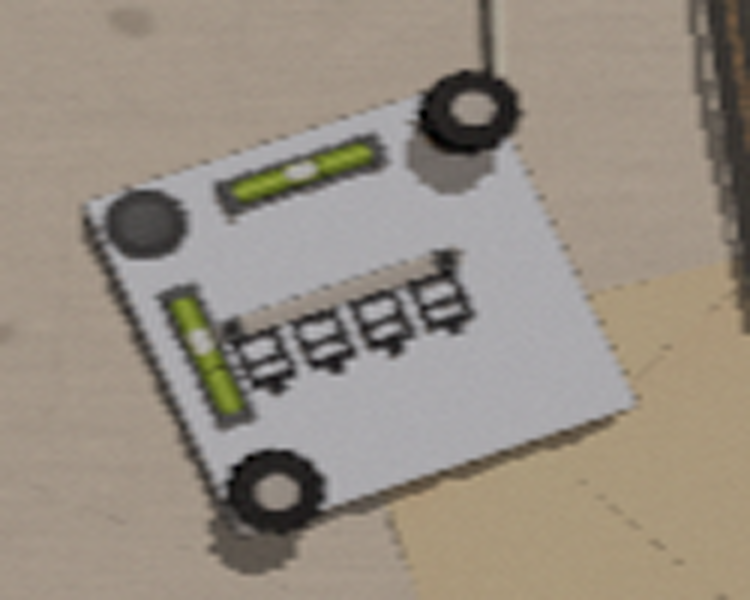

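move_arm(plan=[{"delta_pos":[0.381,-0.425,0.03],"turn":[0,0,-1.4],"fingers":0},{"delta_pos":[0.381,-0.425,0.03],"turn":[0,0,-1.4],"fingers":0},{"delta_pos":[0.381,-0.425,0.03],"turn":[0,0,-1.4],"fingers":0},{"delta_pos":[0.381,-0.425,0.03],"turn":[0,0,-1.4],"fingers":0},{"delta_pos":[0.381,-0.425,0.03],"turn":[0,0,-1.4],"fingers":0},{"delta_pos":[0.381,-0.425,0.03],"turn":[0,0,-1.4],"fingers":0},{"delta_pos":[0.381,-0.425,0.03],"turn":[0,0,-1.4],"fingers":0},{"delta_pos":[0.381,-0.425,0.03],"turn":[0,0,-1.4],"fingers":0},{"delta_pos":[0.381,-0.425,0.03],"turn":[0,0,-1.4],"fingers":0},{"delta_pos":[0.381,-0.425,0.03],"turn":[0,0,-1.4],"fingers":0},{"delta_pos":[0.381,-0.425,0.03],"turn":[0,0,-1.4],"fingers":0},{"delta_pos":[0.381,-0.425,0.03],"turn":[0,0,-1.4],"fingers":0}], force=40)

```text
clock: 1.7
position: [0.4297, -0.0182, 0.2122]
ee_rot: [0.605, 0.796, -0.0, -0.0]
ft_force: [-0.2, -0.8, -0.5]
grip_width: 1.001
grasp_force: 0.0
```

```bash
cat >> h.py <<'E'
YAW=np.radians(20.); X=np.array([np.cos(YAW),np.sin(YAW)]); Y=np.array([-X[1],X[0]])
def tilt(c):
    # plate normal in stand axes, relative to bench normal
    n,q,N,s=plane(c,(.512,-.065))
    P=pts(c); r=np.hypot(P[...,0]-.52,P[...,1]+.05)
    Q=P[(abs(P[...,2])<.012)&(r<.3)&(r>.14)&(P[...,0]>.33)]
    for _ in range(6):
        b=Q.mean(0); nb=np.linalg.svd(Q-b,full_matrices=False)[2][2]; nb*=np.sign(nb[2]); e=(Q-b)@nb; Q=Q[abs(e)<max(.0015,2*e.std())]
    d=(n-nb)[:2]; return np.array([d@X,d@Y]),n,nb,len(Q),N,q
def bubbles(c):
    # stand-frame offsets of bubble from the vial middle (mm)
    col=c["color"].astype(int); g=(col[...,1]-col[...,2]>45)&(col[...,1]>60)
    P0=.5*(np.array([.430,-.0166])+np.array([.6075,-.0992])); g=g.astype(np.uint8)
    g=cv2.morphologyEx(g,cv2.MORPH_CLOSE,np.ones((5,5)))
    n,l,s,ce=cv2.connectedComponentsWithStats(g); out=[]
    for i in range(1,n):
        if 25<s[i,4]<400:
            v,u=np.nonzero(l==i); W=np.array([ray(c,a,b,.062)[:2] for a,b in zip(u,v)])-P0
            if np.hypot(*W.mean(0))>.12: continue
            S=np.c_[W@X,W@Y]; w=np.clip(col[v,u,2]-70,0,None)
            ax=0 if np.ptp(S[:,0])>np.ptp(S[:,1]) else 1
            mid=(S[:,ax].min()+S[:,ax].max())/2
            out.append(("long" if ax==0 else "cross",len(u),(S.mean(0)*1e3).round(1),"ext",round(np.ptp(S[:,ax])*1e3,1),"bubble off (mm, + to screw)",round(-((S[:,ax]*w).sum()/w.sum()-mid)*1e3,2)))
    return out
E
python3 - <<'E'
from h import *
for n in ("top","side"):
    d=dict(np.load("pics/%s0.npz"%n)); 
    for r in ([tilt(d)] if n=="top" else [])+bubbles(d): print(n,r)
P=pts(dict(np.load("pics/side0.npz"))); print(P[180:200:4,325:336:5].round(3).tolist())
o=get_obs(); print(o["clock"],o["position"],o["ee_rot"],o["joint_pos"].round(2))
E
```

```text
top (array([-0.0399299 , -0.00700952]), array([-0.03361976, -0.01764207,  0.99927897]), array([0.00150467, 0.00260155, 0.99999548]), 19064, 1716, array([ 0.5114377 , -0.06813597,  0.04608095]))
top ('cross', 76, array([69.6, -0.5]), 'ext', np.float64(58.5), 'bubble off (mm, + to screw)', np.float64(-3.26))
top ('long', 81, array([-1.3, 69.7]), 'ext', np.float64(58.3), 'bubble off (mm, + to screw)', np.float64(-8.02))
side ('long', 37, array([-13.7,  76.6]), 'ext', np.float64(28.1), 'bubble off (mm, + to screw)', np.float64(-14.03))
[[[0.486, -0.129, 0.049], [0.213, 0.65, 0.65], [0.463, -0.147, 0.048]], [[0.479, -0.116, 0.047], [0.468, -0.124, 0.046], [0.457, -0.134, 0.045]], [[0.444, -0.019, 0.111], [0.434, -0.026, 0.111], [0.45, -0.117, 0.045]], [[0.438, -0.005, 0.111], [0.427, -0.01, 0.113], [0.418, -0.018, 0.111]], [[0.433, 0.004, 0.107], [0.421, 0.002, 0.111], [0.412, -0.007, 0.109]]]
1.7 [ 0.42973863 -0.01819821  0.21219754] [ 6.04861189e-01  7.96330893e-01 -2.25956719e-04 -3.50500120e-06] [ 0.63 -0.06 -0.66  1.95 -0.04  1.23  0.25]
```

move_arm(plan=[{"delta_pos":[0.003,0.001,0.05],"turn":[0,0,0],"fingers":0},{"delta_pos":[0.003,0.001,0.09],"turn":[0,0,0],"fingers":0},{"delta_pos":[0.003,0.001,0.121],"turn":[0,0,0],"fingers":0},{"delta_pos":[0.003,0.001,0.121],"turn":[0,0,0],"fingers":0},{"delta_pos":[0.003,0.001,0.121],"turn":[0,0,0],"fingers":0.7},{"delta_pos":[0.003,0.001,0.121],"turn":[0,0,0],"fingers":0.7},{"delta_pos":[0.003,0.001,0.121],"turn":[0,0,0],"fingers":0.7},{"delta_pos":[0.003,0.001,0.121],"turn":[0,0,0],"fingers":0.7},{"delta_pos":[0.003,0.001,0.121],"turn":[0,0,0],"fingers":0.7},{"delta_pos":[0.003,0.001,0.121],"turn":[0,0,0],"fingers":0.7}], force=40)

```text
clock: 2.95
position: [0.4284, -0.0148, 0.0918]
ee_rot: [0.604, 0.797, -0.002, -0.001]
ft_force: [-13.2, -4.6, 13.1]
grip_width: 0.455
grasp_force: 40.2
```

move_arm(plan=[{"delta_pos":[0,-0.002,-0.001],"turn":[0,0,0.17],"fingers":0.7},{"delta_pos":[0,-0.002,-0.001],"turn":[0,0,0.34],"fingers":0.7},{"delta_pos":[0,-0.002,-0.001],"turn":[0,0,0.51],"fingers":0.7},{"delta_pos":[0,-0.002,-0.001],"turn":[0,0,0.68],"fingers":0.7},{"delta_pos":[0,-0.002,-0.001],"turn":[0,0,0.85],"fingers":0.7},{"delta_pos":[0,-0.002,-0.001],"turn":[0,0,1.02],"fingers":0.7}])

```text
clock: 3.7
position: [0.4293, -0.0138, 0.0932]
ee_rot: [0.917, 0.398, 0.001, 0.0]
ft_force: [3.1, 1.0, -2.3]
grip_width: 0.452
grasp_force: 41.3
```

```bash
python3 - <<'E'
from h import *
c=camera("top"); save(c,"t2.png")
for r in [tilt(c)]+bubbles(c): print(r)
print(get_obs())
E
```

```text
(array([-0.02090927,  0.01142101]), array([-0.02201828,  0.00621394,  0.99973826]), array([0.00153622, 0.0026331 , 0.99999535]), 17712, 1319, array([ 0.53091747, -0.07414472,  0.04935142]))
('cross', 36, array([ 69.9, -18.9]), 'ext', np.float64(22.3), 'bubble off (mm, + to screw)', np.float64(-10.23))
('cross', 42, array([70.2, 15.9]), 'ext', np.float64(26.0), 'bubble off (mm, + to screw)', np.float64(12.98))
('long', 87, array([-0.9, 69.8]), 'ext', np.float64(59.7), 'bubble off (mm, + to screw)', np.float64(-3.76))
{'clock': 3.75, 'joint_pos': array([ 0.53434307,  0.09633803, -0.62371304,  2.09698452,  0.06868097,
        0.96477999, -0.88596837]), 'joint_velocities': array([ 9.24691611e-03,  2.57118590e-03, -6.98229325e-03, -7.49714192e-05,
        6.34121932e-03, -1.43986628e-03,  2.68503640e-01]), 'tau': array([  0.27620098, -34.74233866,  -1.56080592, -31.56719685,
         0.18229988,   1.04116973,   2.2708033 ]), 'position': array([ 0.42929592, -0.01376815,  0.09323167]), 'ee_rot': array([9.18902692e-01, 3.94482036e-01, 1.22185405e-03, 5.22244388e-04]), 'ft_force': array([ 3.41376451, -0.17595224, -0.61910039]), 'torque': array([ 0.13128388, -0.60012268, -0.07265485]), 'grasp_force': 41.32512152194977, 'grip_width': 0.4523620588141095}
```

View pics/t2.png

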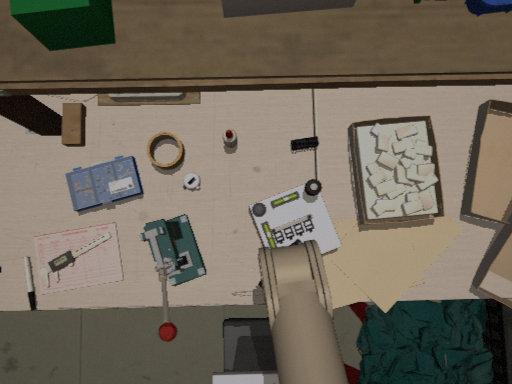

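The arm hides the near knob. The plate tilt fell by about 0.019 rad as expected; both vials still show, at (268,238) and (285,199).

move_arm(plan=[{"delta_pos":[0,0,0],"turn":[0,0,0.18],"fingers":0.7},{"delta_pos":[0,0,0],"turn":[0,0,0.36],"fingers":0.7},{"delta_pos":[0,0,0],"turn":[0,0,0.54],"fingers":0.7},{"delta_pos":[0,0,0],"turn":[0,0,0.72],"fingers":0.7},{"delta_pos":[0,0,0],"turn":[0,0,0.9],"fingers":0.7},{"delta_pos":[0,0,0],"turn":[0,0,1.1],"fingers":0.7},{"delta_pos":[0,0,0],"turn":[0,0,1.1],"fingers":0.7},{"delta_pos":[0,0,0],"turn":[0,0,1.1],"fingers":0.7},{"delta_pos":[0,0,0],"turn":[0,0,1.1],"fingers":0},{"delta_pos":[0,0,0],"turn":[0,0,1.1],"fingers":0},{"delta_pos":[0,0,0],"turn":[0,0,1.1],"fingers":0},{"delta_pos":[0,0,0],"turn":[0,0,1.1],"fingers":0}])

```text
clock: 5.25
position: [0.428, -0.014, 0.0922]
ee_rot: [0.991, -0.137, -0.0, 0.0]
ft_force: [0.1, -0.7, 0.2]
grip_width: 0.997
grasp_force: 0.0
```

move_arm(plan=[{"delta_pos":[0,0,-0.05],"turn":[0,0,0],"fingers":0},{"delta_pos":[0,0,-0.1],"turn":[0,0,0],"fingers":0},{"delta_pos":[0,0,-0.12],"turn":[0,0,0],"fingers":0},{"delta_pos":[0,0,-0.12],"turn":[0,0,0],"fingers":0}])

```text
clock: 5.75
position: [0.429, -0.014, 0.2136]
ee_rot: [0.991, -0.137, 0.001, 0.0]
ft_force: [0.4, 0.2, -0.5]
grip_width: 0.998
grasp_force: 0.0
```

```bash
python3 - <<'E'
from h import *
c=camera("top")
for r in [tilt(c)]+bubbles(c): print(r)
o=get_obs();print(o["position"],o["ee_rot"],o["joint_pos"].round(2))
E
```

```text
(array([ 0.00167048, -0.00861866]), array([ 0.00623493, -0.00493165,  0.9999684 ]), array([0.00171744, 0.0025959 , 0.99999516]), 17278, 1340, array([ 0.52946329, -0.06964165,  0.04920299]))
('cross', 37, array([ 70.4, -17.9]), 'ext', np.float64(25.1), 'bubble off (mm, + to screw)', np.float64(-12.56))
('cross', 36, array([70.5, 17.7]), 'ext', np.float64(22.3), 'bubble off (mm, + to screw)', np.float64(10.66))
('long', 37, array([18.7, 69.2]), 'ext', np.float64(24.2), 'bubble off (mm, + to screw)', np.float64(12.12))
('long', 30, array([-16.7,  69.5]), 'ext', np.float64(18.6), 'bubble off (mm, + to screw)', np.float64(nan))
[ 0.42829355 -0.01403207  0.2122654 ] [ 9.90554669e-01 -1.37117878e-01  3.36346963e-04  1.50794558e-04] [ 0.5  -0.06 -0.55  1.96 -0.03  1.23 -1.88]h.py:47: RuntimeWarning: invalid value encountered in scalar divide
  out.append(("long" if ax==0 else "cross",len(u),(S.mean(0)*1e3).round(1),"ext",round(np.ptp(S[:,ax])*1e3,1),"bubble off (mm, + to screw)",round(-((S[:,ax]*w).sum()/w.sum()-mid)*1e3,2)))
```

move_arm(plan=[{"delta_pos":[0.195,0.033,0],"turn":[0,0,-1.4],"fingers":0},{"delta_pos":[0.195,0.033,0],"turn":[0,0,-1.4],"fingers":0},{"delta_pos":[0.195,0.033,0],"turn":[0,0,-1.4],"fingers":0},{"delta_pos":[0.195,0.033,0],"turn":[0,0,-1.4],"fingers":0},{"delta_pos":[0.195,0.033,0],"turn":[0,0,-1.4],"fingers":0},{"delta_pos":[0.195,0.033,0],"turn":[0,0,-1.4],"fingers":0},{"delta_pos":[0.195,0.033,0],"turn":[0,0,-1.4],"fingers":0},{"delta_pos":[0.195,0.033,0],"turn":[0,0,-1.4],"fingers":0},{"delta_pos":[0.195,0.033,0],"turn":[0,0,-1.4],"fingers":0},{"delta_pos":[0.195,0.033,0],"turn":[0,0,-1.4],"fingers":0}])

```text
clock: 7.05
position: [0.6066, -0.0987, 0.2114]
ee_rot: [0.846, 0.532, -0.0, -0.0]
ft_force: [-0.1, 0.6, -0.3]
grip_width: 0.998
grasp_force: 0.0
```

```bash
cat >> h.py <<'E'
def gap(c):
    # sample each vial's green-ness along its axis; vial middles 70 mm out along X / Y of the stand centre
    C0=np.array([.5188,-.0579]); col=c["color"].astype(np.float32); res={}
    t=np.arange(-.034,.0341,.0005)
    for name,A,B in(("long",X,Y),("cross",Y,X)):
        prof=0
        for o in(-.0015,0,.0015):
            w=np.c_[C0+(.0698+o)*B+t[:,None]*A,np.full(len(t),.062)]@c["R"].T+c["t"]
            u=w[:,0]/w[:,2]*c["fx"]+c["cx"]; v=w[:,1]/w[:,2]*c["fy"]+c["cy"]
            s=cv2.remap(col,u.astype(np.float32)[None],v.astype(np.float32)[None],cv2.INTER_LINEAR)[0]
            prof=prof+(s[:,1]-s[:,2])/3
        g=prof>np.percentile(prof,85)*.5; i=np.nonzero(g)[0]; lo,hi=i[0],i[-1]
        # bubble = non-green weighted centroid inside the vial
        sl=slice(lo+6,hi-5); d=np.clip(prof[lo:hi].max()*.8-prof[sl],0,None); b=(d*t[sl]).sum()/d.sum()
        res[name]=(round(-(b-(t[lo]+t[hi])/2)*1e3,2),round((t[hi]-t[lo])*1e3,1))
    return res
E
python3 - <<'E'
from h import *
print("start",gap(dict(np.load("pics/top0.npz"))))
c=camera("top"); print(gap(c)); print(tilt(c)); save(c,"t3.png"); cv2.imwrite("pics/crop3.png",cv2.resize(c["color"][165:285,235:360],None,fx=6,fy=5.0,interpolation=cv2.INTER_CUBIC)[:,:,::-1])
o=get_obs();print(o["position"],o["ee_rot"],o["joint_pos"].round(2))
E
```

```text
start {'long': (np.float64(-7.15), np.float64(59.0)), 'cross': (np.float64(-0.43), np.float64(59.5))}
{'long': (np.float64(-0.12), np.float64(59.5)), 'cross': (np.float64(-0.59), np.float64(59.5))}
(array([ 0.00136351, -0.00546219]), array([ 0.00330913, -0.00345159,  0.99998857]), array([1.59664189e-04, 1.21484371e-03, 9.99999249e-01]), 12654, 1102, array([ 0.51735864, -0.05130854,  0.04929815]))
[ 0.60670815 -0.09869344  0.21166256] [ 8.46409195e-01  5.32532897e-01 -3.16389919e-04 -2.96948200e-04] [ 0.59  0.4  -0.65  1.5   0.24  1.32 -0.53]
```

View pics/crop3.png

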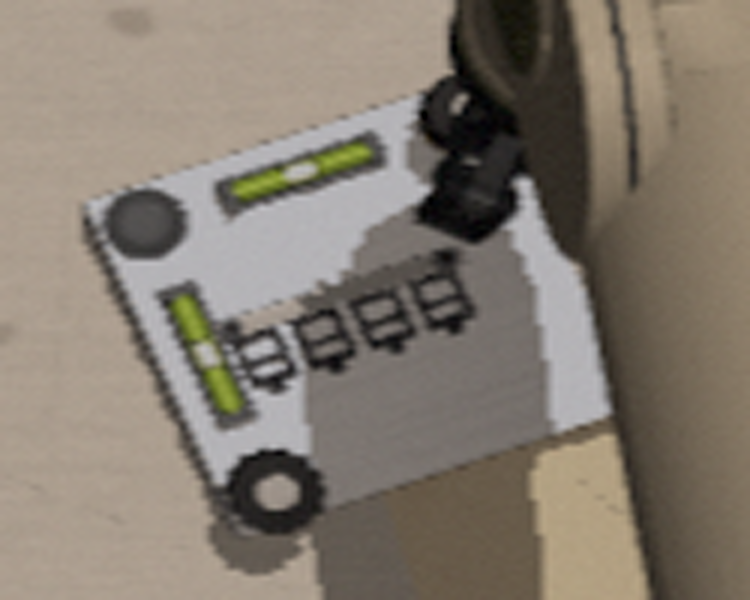

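Front screw is level: its bubble is in the middle of the vial at about (204,353) in the crop. The cross bubble (300,171) is slightly off towards the pivot, so I'll give the side screw a small clockwise nudge.

move_arm(plan=[{"delta_pos":[0.001,-0.001,0.05],"turn":[0,0,0],"fingers":0},{"delta_pos":[0.001,-0.001,0.09],"turn":[0,0,0],"fingers":0},{"delta_pos":[0.001,-0.001,0.12],"turn":[0,0,0],"fingers":0},{"delta_pos":[0.001,-0.001,0.12],"turn":[0,0,0],"fingers":0},{"delta_pos":[0.001,-0.001,0.12],"turn":[0,0,0],"fingers":0.7},{"delta_pos":[0.001,-0.001,0.12],"turn":[0,0,0],"fingers":0.7},{"delta_pos":[0.001,-0.001,0.12],"turn":[0,0,0],"fingers":0.7},{"delta_pos":[0.001,-0.001,0.12],"turn":[0,0,0],"fingers":0.7},{"delta_pos":[0.001,-0.001,0.12],"turn":[0,0,0],"fingers":0.7}])

```text
clock: 8.22
position: [0.609, -0.0984, 0.0945]
ee_rot: [0.846, 0.533, 0.002, 0.002]
ft_force: [6.8, -3.0, 2.0]
grip_width: 0.459
grasp_force: 42.7
```

move_arm(plan=[{"delta_pos":[0,0,0],"turn":[0,0,0.11],"fingers":0.7},{"delta_pos":[0,0,0],"turn":[0,0,0.22],"fingers":0.7},{"delta_pos":[0,0,0],"turn":[0,0,0.22],"fingers":0.7},{"delta_pos":[0,0,0],"turn":[0,0,0.22],"fingers":0.7},{"delta_pos":[0,0,0],"turn":[0,0,0.22],"fingers":0.7}])

```text
clock: 8.85
position: [0.6091, -0.0984, 0.0945]
ee_rot: [0.9, 0.437, 0.003, 0.002]
ft_force: [8.5, -3.7, 1.2]
grip_width: 0.454
grasp_force: 42.7
```

```bash
python3 - <<'E'
from h import *
for i in range(2): c=camera("top"); print(gap(c),tilt(c)[0])
E
```

```text
{'long': (np.float64(-0.13), np.float64(59.5)), 'cross': (np.float64(-0.08), np.float64(59.0))} [0.00266269 0.00254087]
{'long': (np.float64(-0.15), np.float64(59.5)), 'cross': (np.float64(0.2), np.float64(59.5))} [ 0.00238555 -0.00202153]
```

Both bubbles read central. Next I release, retreat upward and back, then check with a clear view.

move_arm(plan=[{"delta_pos":[0,0,0],"turn":[0,0,0],"fingers":0},{"delta_pos":[0,0,0],"turn":[0,0,0],"fingers":0},{"delta_pos":[0,0,0],"turn":[0,0,0],"fingers":0},{"delta_pos":[0,0,0],"turn":[0,0,0],"fingers":0},{"delta_pos":[0,0,-0.05],"turn":[0,0,0],"fingers":0},{"delta_pos":[0,0,-0.1],"turn":[0,0,0],"fingers":0},{"delta_pos":[0,0,-0.15],"turn":[0,0,0],"fingers":0},{"delta_pos":[0,0,-0.15],"turn":[0,0,0],"fingers":0}])

```text
clock: 9.95
position: [0.6083, -0.0972, 0.2468]
ee_rot: [0.899, 0.437, 0.003, 0.002]
ft_force: [0.2, 0.0, -0.3]
grip_width: 0.997
grasp_force: 0.0
```

move_arm(plan=[{"delta_pos":[-0.43,0.01,0],"turn":[0,0,0.4],"fingers":0},{"delta_pos":[-0.43,0.01,0],"turn":[0,0,0.4],"fingers":0},{"delta_pos":[-0.43,0.01,0],"turn":[0,0,0.4],"fingers":0},{"delta_pos":[-0.43,0.01,0],"turn":[0,0,0.4],"fingers":0},{"delta_pos":[-0.43,0.01,0],"turn":[0,0,0.4],"fingers":0},{"delta_pos":[-0.43,0.01,0],"turn":[0,0,0.4],"fingers":0},{"delta_pos":[-0.43,0.01,0],"turn":[0,0,0.4],"fingers":0},{"delta_pos":[-0.43,0.01,0],"turn":[0,0,0.4],"fingers":0},{"delta_pos":[-0.43,0.01,0],"turn":[0,0,0.4],"fingers":0},{"delta_pos":[-0.43,0.01,0],"turn":[0,0,0.4],"fingers":0},{"delta_pos":[-0.43,0.01,0],"turn":[0,0,0.4],"fingers":0}])

```text
clock: 11.32
position: [0.3495, -0.4408, 0.2423]
ee_rot: [0.968, 0.251, 0.0, -0.0]
ft_force: [0.4, -0.2, -0.1]
grip_width: 1.001
grasp_force: 0.0
```

```bash
python3 - <<'E'
from h import *
for i in range(3): c=camera("top"); print(gap(c),tilt(c)[0])
cv2.imwrite("pics/crop4.png",cv2.resize(c["color"][165:285,235:360],None,fx=6,fy=5.0,interpolation=cv2.INTER_CUBIC)[:,:,::-1])
E
```

```text
{'long': (np.float64(0.12), np.float64(59.0)), 'cross': (np.float64(0.19), np.float64(59.5))} [-0.0011099  -0.00404213]
{'long': (np.float64(-0.13), np.float64(59.5)), 'cross': (np.float64(0.17), np.float64(59.5))} [-0.0013717  -0.00348775]
{'long': (np.float64(-0.11), np.float64(59.5)), 'cross': (np.float64(0.19), np.float64(59.5))} [ 0.00138888 -0.00381423]
```

View pics/crop4.png

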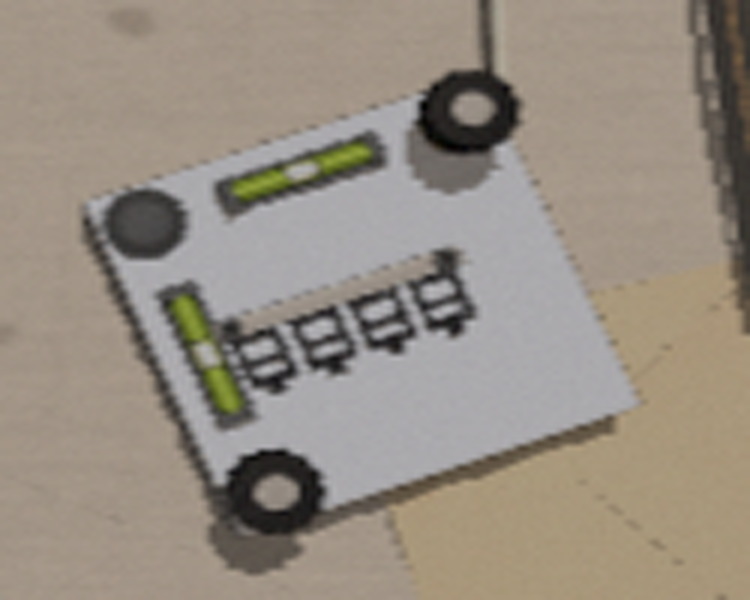

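Both bubbles sit mid-vial at (204,354) and (302,171) in the crop. The two tilt measures agree to within about 0.004 rad, inside the 0.0095 rad limit, and the arm is clear.

```bash
python3 -c "from workcell import hand_in; print(hand_in())"
```

```text
the job is handed in; nothing more can be done
None
```

I levelled the plate with both footscrews and handed the job in: both bubbles read within 0.2 mm of the middle, the depth fit shows at most 0.004 rad of tilt (limit 0.0095), and the arm is clear; no verdict was returned.

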